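# Wind the spring lubricator and take off its cap of unknown thread hand

## Task

Get the spring-driven lubricator on the bench ready: wind its wing key clockwise, with repeated partial turns, until it comes to its stop, and after that take the ribbed cap off the nozzle. Nobody knows whether the cap's quarter-turn thread is right-handed or left-handed, so try to loosen it both ways, turn it the way that gives and lift it off. Finish while still holding the cap upright in the gripper, still and about 10 cm straight above its nozzle; do not put it down or let go, and leave the things lying around alone.

Things in the scene. Friction and masses are not known exactly. Their poses are not given: they have to be found in the camera images.
- unit: The lubricator, bolted down: base plate 110 (x) x 260 (y) x 8 mm, grey housing 84 x 236 mm, its top 50 mm above the bench. Origin: centre of the plate's underside; z up. At y = +70 mm a round spring drum (diameter 74, top 82 mm above the bench) with the wing key on top; at y = -70 mm a nozzle boss (diameter 43, foot flange 54, top 62 mm above the bench) with the cap on it.
- key_grip (a point): Centre of the steel wing of the winding key: an upright plate 46 mm long (point x axis) x 9 mm thick (point y axis) x 30 mm high (point z axis, up, its underside 10 mm above the drum). It turns about the vertical through this point; 107 mm above the bench.
- key (a joint): Winding angle of the key in rad: grows as the key is turned clockwise seen from above, from 0 (unwound) to a solid stop at 2.8 (fully wound). It starts between 0 and 0.5. Needs about 0.25 N m and stays where it is left.
- nozzle_seat (a point): Centre of the nozzle boss's top face, on which the cap's rim sits, 62 mm above the bench. z up. The nozzle inside the cap ends 16 mm above it. From the start, the cap turned the wrong way stops solidly after about 0.13 rad; turned the right way it runs easily to a solid stop at about 1.2 rad, where it lifts straight off (its lugs are free from about 1.0 rad).
- cap_mid (a point): Centre of the grey ribbed cap, a cylinder of diameter 44 mm and height 36 mm, half-way up, 18 mm above its rim; its z axis is the cap's axis and points up. About 60 g. It starts locked on the nozzle and does not rise as it turns (2 mm of play up and down and sideways). It opens clockwise or anticlockwise: which, changes from start to start and cannot be seen.
- cutter: Bystander: box cutter with a red body, 27 x 123 x 17 mm, lying on the bench in front of the unit. Origin: centre of its underside.
- stick: Bystander: usb stick, 56 x 18 x 8 mm, lying on the bench in front of the unit. Origin: centre of its underside.
- fan: Bystander: small square black fan, 40 x 40 x 15 mm, lying behind the unit. Origin: centre of its underside.
There are look-alikes about, which are no part of the job. Leave any blue or purple look-alike of the part that bears cap_mid alone.

How it is judged:
By the outcome, as a careful person would: the job done as asked, in the order asked, and still so for the second after the job is handed in, while the arm keeps its last pose, push and grip.
It also fails if it takes over 51 s, if anything falls off the work surface, if the arm or the gripper's body presses on something with over 40 N, if the wrist force passes 120 N, or if a joint passes its speed limit or range.

## Robot

A 6-joint arm with a two-finger parallel gripper is mounted at the origin on a cart in front of the work surface, level with it; the furniture and walls round the work are solid. World frame = base frame: x ahead of the robot, y to its left, z up, the work surface at z = 0. Lengths are in mm, angles in degrees, forces in N, time in s.
With the tool pointing down it reaches from about 350 to 850 mm from the base axis. Payload 8.1 kg.
Tool frame: the origin (TCP) lies midway between the tips of the shut fingers; the grasp point (between the pads) lies 19 mm behind it; z points along the fingers, x is the direction in which the jaws open and shut, and the axes are right-handed (so a half turn about z gives the same grasp; the last joint's range is limited). The gripper opens to 85 mm and grips with 20 to 120 N. Pads are 22 mm wide; open, the fingers measure 114 mm over their backs; the gripper's body (76 mm by 85 mm) begins 54 mm behind the grasp point. The pads swing forward as they close: fully open they stand 13 mm farther back than shut.
Start: joints at [-76.914, 7.471, 85.268, -0, 87.261, -4.893], TCP at [185.225, -570.699, 231.292] pointing down, gripper open.
Joint ranges: [-169.43, 169.43], [-51.17, 129.36], [1.28, 143.12], [-76.62, 256.62], [0, 156.53], [-152.29, 152.29]. Speed limits (degrees/s): [136.94, 136.94, 159.86, 180, 180, 180].

## Interface

Orientations are given as a 3x3 rotation matrix whose columns are the frame's x, y, z axes.
In Python, from station import r gives the robot as it stands.
- The arm moves only by the tool arm_command, never from a script. Its arguments are lists of equal length, an entry for each row: "xyz": the shift along the world's x, y, z in mm, a list of three; "twist": the turn about the world's z in rad. A call has 1 to 5 rows; each row shifts and turns the pose as measured when the row begins; what a row does not reach is not made up. A row lasts 1/10 s, in which the tool goes at most 50 mm and 8.59 degrees, less where a joint would pass 70% of its speed; a pose out of reach is approached as far as the arm can. A call with a gripper value outside its range is refused whole. "gripper" is the opening, from 0 (shut) to 1 (fully open), set as the call begins (left out, the last holds). The fingers move at their own pace and stop on an object; "force" is the grip in N (left out, the last holds). Time passes only in rows, so rows that do not move let the fingers close. It gives the time, the measured TCP pose, the force and the opening at its end, in the units of the state.
- r.read_state(): the state, without advancing time (a new reading comes with each control period).
- r.camera(name): name is "side" or "top"; returns the picture (480x640x3 uint8, red, green, blue); there is no depth.
- r.camera_params(name): a dict with "fx", "fy", "cx", "cy" (pixels), "distortion" ([k1, k2, p1, p2, k3] as OpenCV has them; the pictures are not rectified), "camera_from_world" (4x4, takes a point from world to camera coordinates). Camera axes: x right, y down, z forward; pixel columns grow to the right and rows downward; lengths in mm; the calibration is good to about 2 mm. A picture is of the moment at which its call begins. camera_params takes no time and is no camera call.
- r.job_done(): hands the job in, once; it reports no verdict.
The state is a dict: "time_s": time; "q": joint angles; "qd": joint speeds; "joint_efforts": joint torques, N m; "ee_pos": TCP position; "orientation": TCP orientation; "contact_force": force on the tool from outside, world axes, zero at the start; "ft_torque": the same for the moment, N m; "finger_gap": finger opening in mm.
Only numpy, scipy, OpenCV 4.12 (cv2) and the standard library are available. Lean on these libraries where they do the work, as an engineer would, in place of code of your own. Each camera call takes 0.05 s, during which the arm holds its last target.

## Working session

There is one attempt and no reset: what is moved stays moved. The work goes in short steps, Python scripts to look and compute and a tool call to move; the robot and the scene stay as the last step left them, time stands still between calls to the robot, and variables do not carry over. Pictures are saved under pics/ and viewed, and the job is handed in when it is done.

Besides the shell and the picture viewer there is one more tool, called after ">>>" in YAML: its name, and indented under it one key for each argument. arm_command: Moves the arm, as the interface text tells. Its arguments: {"type":"object","properties":{"xyz":{"type":"array","items":{"type":"array","items":{"type":"number"}}},"twist":{"type":"array","items":{"type":"number"}},"gripper":{"type":"number"},"force":{"type":"number"}},"required":["xyz","twist"]}

```bash
mkdir -p pics; ls; python3 - <<'E'
from station import r
import cv2,json
for n in("top","side"):
    im=r.camera(n); cv2.imwrite(f"pics/{n}0.png",im[:,:,::-1])
    p=r.camera_params(n); print(n,p)
s=r.read_state(); print(s)
E
```

```text
pics
top {'fx': 604.6892480197898, 'fy': 604.6892480197898, 'cx': 312.92981992388854, 'cy': 245.17419628862422, 'distortion': array([-0.02506915,  0.        ,  0.        ,  0.        ,  0.        ]), 'camera_from_world': array([[-2.00623805e-01, -9.79667386e-01,  1.37917649e-03,
         2.16258368e+02],
       [-9.60016804e-01,  1.96318659e-01, -1.99566329e-01,
         5.20755643e+02],
       [ 1.95237866e-01, -4.13617889e-02, -9.79883349e-01,
         8.16976905e+02],
       [ 0.00000000e+00,  0.00000000e+00,  0.00000000e+00,
         1.00000000e+00]])}
side {'fx': 613.3708793922204, 'fy': 613.3708793922204, 'cx': 307.6960212526114, 'cy': 233.3495864115255, 'distortion': array([-0.11523509,  0.        ,  0.        ,  0.        ,  0.        ]), 'camera_from_world': array([[-9.51729026e-01, -3.06634097e-01,  1.36891021e-02,
         5.78453221e+02],
       [-1.22402087e-01,  3.38256148e-01, -9.33059756e-01,
         1.23277951e+02],
       [ 2.81477513e-01, -8.89695627e-01, -3.59460848e-01,
         8.59029767e+02],
       [ 0.00000000e+00,  0.00000000e+00,  0.00000000e+00,
         1.00000000e+00]])}
{'time_s': 0.1, 'q': array([-7.69131315e+01,  7.50929377e+00,  8.53223679e+01,  2.62544373e-04,
        8.72626778e+01, -4.89332335e+00]), 'qd': array([-0.00923301, -0.12985903, -0.11684047,  0.02449873,  0.04980328,
       -0.03679702]), 'joint_efforts': array([ 1.02469716e-03, -5.70956290e+01, -5.01939046e+01, -2.41291227e-04,
        8.26179225e-03, -2.66810889e-05]), 'ee_pos': array([ 185.12120956, -570.20998714,  230.37128561]), 'orientation': array([[ 3.08687664e-01, -9.51163388e-01, -3.68362959e-04],
       [-9.51162045e-01, -3.08687850e-01,  1.60480465e-03],
       [-1.64014059e-03, -1.45010533e-04, -9.99998644e-01]]), 'contact_force': array([-0.36313954, -0.85685027,  0.46346471]), 'ft_torque': array([0.04003715, 0.03163626, 0.0283589 ]), 'finger_gap': 85.38028320513676}
```

View pics/top0.png

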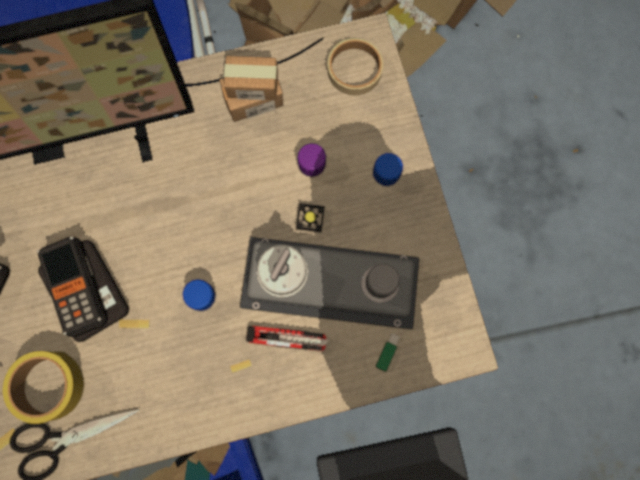

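View pics/side0.png

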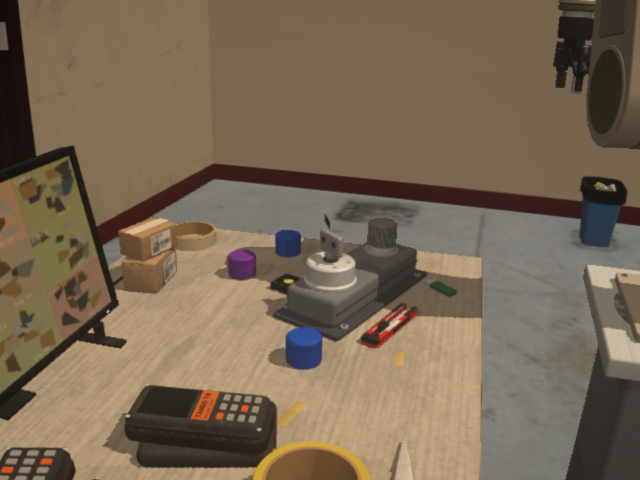

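Candidates for the cap in the top view: the grey ribbed one on the nozzle (381,281), blue ones at (199,294) and (388,168), and a purple one at (312,159). I choose the grey one. The wing key is at about (281,266), on the white drum. I'll check both in close crops.

```bash
cat > h.py <<'E'
import numpy as np,cv2
from station import r
def ray(n,uv):
    p=r.camera_params(n);K=np.array([[p['fx'],0,p['cx']],[0,p['fy'],p['cy']],[0,0,1]])
    u=cv2.undistortPoints(np.array([[uv]],float),K,np.array(p['distortion']))[0,0]
    T=p['camera_from_world'];R=T[:3,:3];c=-R.T@T[:3,3];return c,R.T@np.array([u[0],u[1],1])
def plane(n,uv,z):
    c,d=ray(n,uv);return c+d*(z-c[2])/d[2]
def proj(n,P):
    p=r.camera_params(n);K=np.array([[p['fx'],0,p['cx']],[0,p['fy'],p['cy']],[0,0,1]]);T=p['camera_from_world']
    return cv2.projectPoints(np.array(P,float).reshape(-1,3),cv2.Rodrigues(T[:3,:3])[0],T[:3,3],K,np.array(p['distortion']))[0][:,0]
def tri(a,b):
    c1,d1=ray('top',a);c2,d2=ray('side',b)
    s=np.linalg.lstsq(np.c_[d1,-d2],c2-c1,rcond=None)[0]
    p,q=c1+s[0]*d1,c2+s[1]*d2;return (p+q)/2,np.linalg.norm(p-q)
E
python3 - <<'E'
import cv2,numpy as np
t=cv2.imread('pics/top0.png');s=cv2.imread('pics/side0.png')
a=cv2.resize(t[230:335,235:425],None,fx=4,fy=4,interpolation=cv2.INTER_CUBIC)
b=cv2.resize(s[205:335,270:430],None,fx=4.5,fy=4.5,interpolation=cv2.INTER_CUBIC)
cv2.imwrite('pics/ca.png',a);cv2.imwrite('pics/cb.png',b)
E
```

```text
(no output)
```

View pics/ca.png

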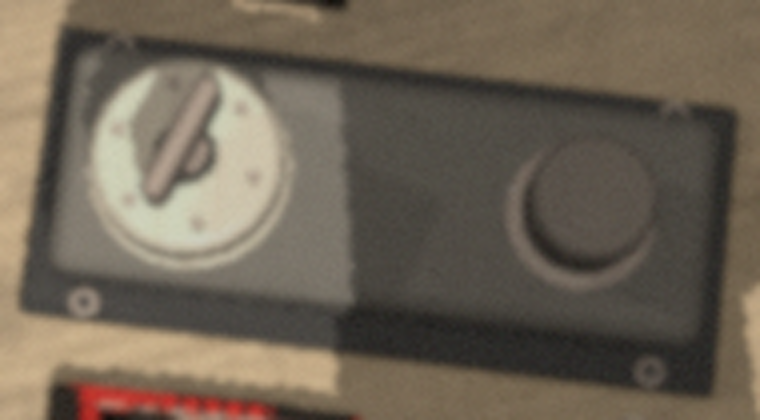

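View pics/cb.png

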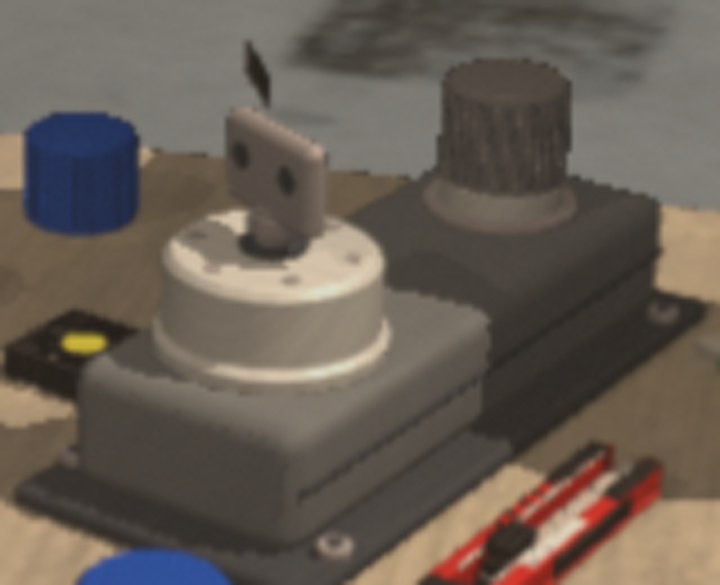

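```bash
python3 - <<'E'
from h import *
f=lambda x,y:(235+(x+.5)/4-.5,230+(y+.5)/4-.5)
g=lambda x,y:(270+(x+.5)/4.5-.5,205+(y+.5)/4.5-.5)
C=[plane('top',f(*p),8) for p in[(65,30),(735,108),(712,392),(22,310)]]
for c in C:print(c.round(1))
print('len',[np.linalg.norm(C[i]-C[(i+1)%4]).round(1) for i in range(4)])
m=np.mean(C,0);d=(C[0]+C[3]-C[1]-C[2])/2;d/=np.linalg.norm(d)
print('ctr',m,'yaxis',d,np.degrees(np.arctan2(d[1],d[0])))
print('pred key',m+70*d,'pred noz',m-70*d)
print('drum',plane('top',f(187,157),82),'cap',plane('top',f(593,195),98))
a=plane('top',f(211,76),122);b=plane('top',f(153,196),122);print('wing',a,b,(a+b)/2,np.linalg.norm(a-b),np.degrees(np.arctan2(*(a-b)[1::-1])))
print('side drum',plane('side',g(273,254),82),'cap',plane('side',g(507,80),98))
print('tri cap',tri(f(593,195),g(507,80)))
print('tri wing', tri(f(182,135),g(275,140)))
a=plane('side',g(228,112),122);b=plane('side',g(326,150),122);print('side wing',a,b,(a+b)/2,np.linalg.norm(a-b),np.degrees(np.arctan2(*(a-b)[1::-1])))
E
```

```text
[593.4 195.3   8. ]
[513.2 -46.7   8. ]
[411.5 -13.5   8. ]
[492.2 230.1   8. ]
len [np.float64(254.9), np.float64(107.1), np.float64(256.6), np.float64(107.1)]
ctr [502.58617619  91.31941775   8.        ] yaxis [0.31456689 0.94923531 0.        ] 71.66533087376327
pred key [524.60585826 157.76588945   8.        ] pred noz [480.56649412  24.87294605   8.        ]
drum [523.71289752 157.95295839  82.        ] cap [480.8879609   26.28429373  98.        ]
wing [541.86170559 144.34548582 122.        ] [506.47680069 170.57411435 122.        ] [524.16925314 157.45980008 122.        ] 44.04579944834619 -36.54723970677652
side drum [524.3445535  162.68259569  82.        ] cap [480.15753377  30.30447215  98.        ]
tri cap (array([480.99918714,  26.04915807,  96.4480149 ]), np.float64(0.15176927978707455))
tri wing (array([525.74012631, 157.63159042, 116.78635579]), np.float64(0.7916299505608425))
side wing [542.35519175 152.90186338 122.        ] [506.44062757 173.14525043 122.        ] [524.39790966 163.0235569  122.        ] 41.22681941463957 -29.4079550761654
```

Grey ribbed cap confirmed at about (481, 26): triangulated z is 96.4 against an expected 98. The key axis is at about (524, 158) and the wing direction is about −36°. Both match the plate geometry, which measures 255 × 107 against 260 × 110. Next I'll move over the key with the jaw yaw at 54°.

>>> arm_command:
  xyz:
    - [20, 44, 0]
    - [20, 44, 0]
    - [20, 44, 0]
    - [20, 44, 0]
    - [20, 44, 0]
  twist: [0.145, 0.145, 0.145, 0.145, 0.145]
  gripper: 1
  force: 60

```text
time_s: 0.6
ee_pos: [283.1, -345.6, 224.1]
orientation: [[0.87, -0.493, -0.007], [-0.493, -0.87, 0.006], [-0.01, -0.002, -1.0]]
contact_force: [1.0, 1.2, 0.4]
finger_gap: 85.1
```

>>> arm_command:
  xyz:
    - [20, 44, 0]
    - [20, 44, 0]
    - [20, 44, 0]
    - [20, 44, 0]
    - [20, 44, 0]
  twist: [0.145, 0.145, 0.145, 0.145, 0.145]

```text
time_s: 1.1
ee_pos: [383.4, -116.6, 222.6]
orientation: [[0.973, 0.232, -0.01], [0.232, -0.973, 0.0], [-0.01, -0.003, -1.0]]
contact_force: [2.0, -0.4, -0.0]
finger_gap: 85.6
```

>>> arm_command:
  xyz:
    - [20, 44, 0]
    - [20, 44, 0]
    - [20, 44, 0]
    - [20, 44, 0]
    - [20, 44, 0]
  twist: [0.145, 0.145, 0.145, 0.145, 0.145]

```text
time_s: 1.6
ee_pos: [483.8, 112.6, 221.8]
orientation: [[0.553, 0.833, -0.006], [0.833, -0.553, -0.007], [-0.009, -0.001, -1.0]]
contact_force: [-0.1, -0.9, 0.1]
finger_gap: 85.1
```

>>> arm_command:
  xyz:
    - [20, 23, 0]
    - [20, 22, -10]
    - [0, 0, -30]
    - [0, 0, -20]
    - [0, 0, 0]
  twist: [-0.04, 0, 0, 0, 0]

```text
time_s: 2.1
ee_pos: [525.1, 167.6, 158.0]
orientation: [[0.574, 0.819, -0.008], [0.819, -0.574, -0.005], [-0.009, -0.003, -1.0]]
contact_force: [-0.4, 0.8, -0.1]
finger_gap: 85.1
```

```bash
python3 - <<'E'
from h import *
s=r.read_state();print(s['ee_pos'],s['q'],np.degrees(np.arctan2(s['orientation'][1,0],s['orientation'][0,0])))
for n,(x,y) in (('top',(210,200)),('side',(250,150))):
    im=r.camera(n)[:,:,::-1];cv2.imwrite(f'pics/{n}1.png',cv2.resize(im[y:y+150,x:x+200],None,fx=4,fy=4,interpolation=cv2.INTER_CUBIC))
E
```

```text
[525.14060132 167.63116132 158.00917351] [ 12.51099227   3.12124943  97.64156043  -0.20891326  79.75155434
 -42.41172082] 54.961688961337885
```

View pics/side1.png

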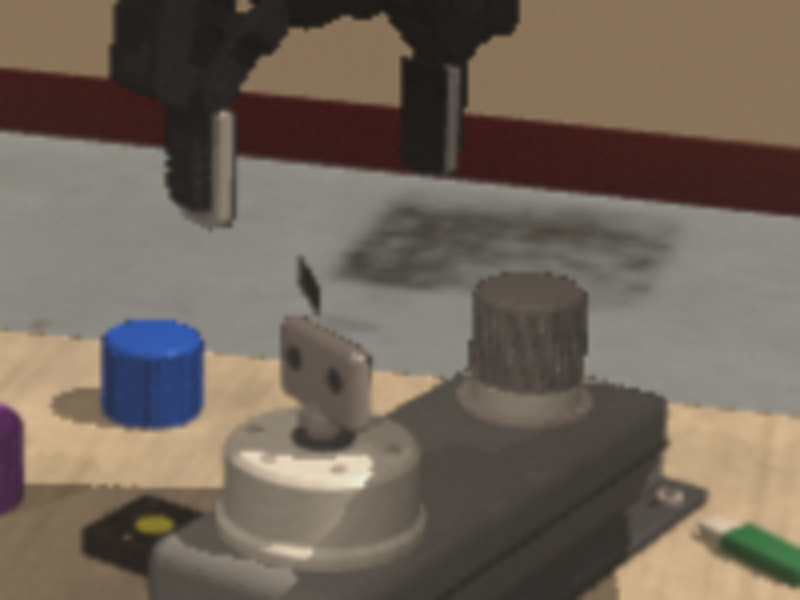

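View pics/top1.png

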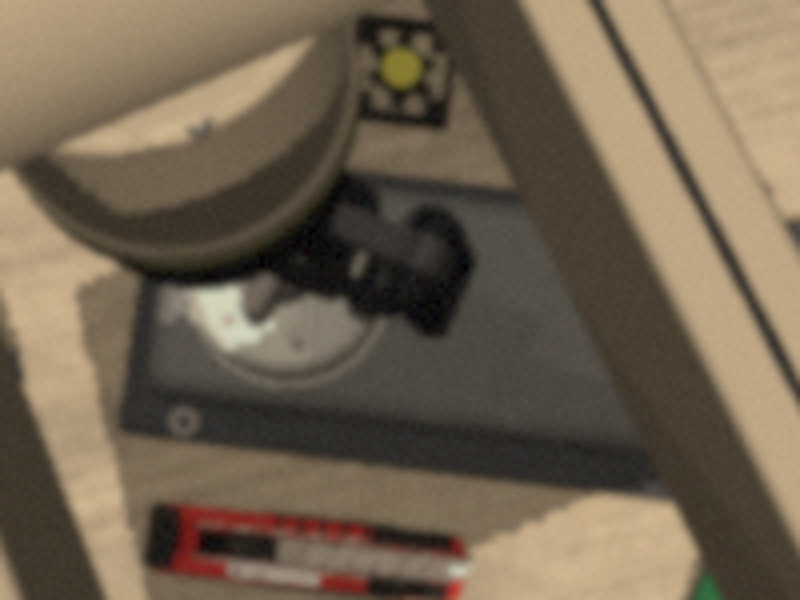

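The gripper is over the key, the wing at side-crop (325,375) is between the fingers' planes, and TCP y is 9 mm too far. I'll correct y and then descend.

>>> arm_command:
  xyz:
    - [-1, -9, 0]
    - [0, 0, -20]
    - [0, 0, -20]
    - [0, 0, -12]
    - [0, 0, 0]
  twist: [-0.01, 0, 0, 0, 0]

```text
time_s: 2.7
ee_pos: [530.0, 155.5, 116.4]
orientation: [[0.587, 0.81, 0.008], [0.81, -0.587, -0.003], [0.002, 0.009, -1.0]]
contact_force: [0.7, -0.7, 0.0]
finger_gap: 85.4
```

>>> arm_command:
  xyz:
    - [-5, 2, -8]
    - [0, 0, -8]
    - [0, 0, -4]
    - [0, 0, 0]
  twist: [0, 0, 0, 0]

```text
time_s: 3.1
ee_pos: [526.2, 157.4, 98.2]
orientation: [[0.587, 0.809, 0.013], [0.809, -0.587, -0.002], [0.006, 0.012, -1.0]]
contact_force: [-0.4, -0.1, -0.6]
finger_gap: 85.3
```

>>> arm_command:
  xyz:
    - [-2, 1, -6]
    - [0, 0, 0]
  twist: [0, 0, 0]

```text
invalid input at $.twist: expected 2 entries
```

>>> arm_command:
  xyz:
    - [-2, 1, -6]
    - [0, 0, 0]
  twist: [0, 0]

```text
time_s: 3.3
ee_pos: [524.3, 158.6, 92.1]
orientation: [[0.587, 0.809, 0.013], [0.809, -0.587, -0.002], [0.006, 0.012, -1.0]]
contact_force: [0.4, -0.8, -0.2]
finger_gap: 85.4
```

Next I'll close on the wing.

>>> arm_command:
  xyz:
    - [0, 0, -1]
    - [0, 0, 0]
    - [0, 0, 0]
    - [0, 0, 0]
    - [0, 0, 0]
  twist: [0, 0, 0, 0, 0]
  gripper: 0
  force: 70

```text
time_s: 3.8
ee_pos: [524.3, 158.2, 91.5]
orientation: [[0.587, 0.81, 0.013], [0.81, -0.587, -0.003], [0.005, 0.012, -1.0]]
contact_force: [-4.6, -4.0, 13.9]
finger_gap: 12.7
```

>>> arm_command:
  xyz:
    - [0, 0, 0]
    - [0, 0, 0]
    - [0, 0, 0]
  twist: [0, 0, 0]

```text
time_s: 4.1
ee_pos: [524.2, 158.0, 91.9]
orientation: [[0.587, 0.81, 0.012], [0.81, -0.587, -0.003], [0.004, 0.012, -1.0]]
contact_force: [0.2, -0.4, 1.3]
finger_gap: 10.3
```

```bash
python3 - <<'E'
from h import *
s=r.read_state();print(s['time_s'],s['ee_pos'],s['q'],s['contact_force'],s['ft_torque'],s['finger_gap'],np.degrees(np.arctan2(s['orientation'][1,0],s['orientation'][0,0])))
im=r.camera('side')[:,:,::-1];x,y=250,150;cv2.imwrite(f'pics/side2.png',cv2.resize(im[y:y+150,x:x+200],None,fx=4,fy=4,interpolation=cv2.INTER_CUBIC))
E
```

```text
4.1 [524.17908796 158.04587904  91.85023816] [ 11.63992428   5.21784725 102.72069014  -0.35843395  71.40298588
 -42.30302021] [ 0.22537253 -0.41559923  1.31222208] [-0.0682225   0.07904788 -0.02191307] 10.254487281983474 54.05686135000037
```

View pics/side2.png

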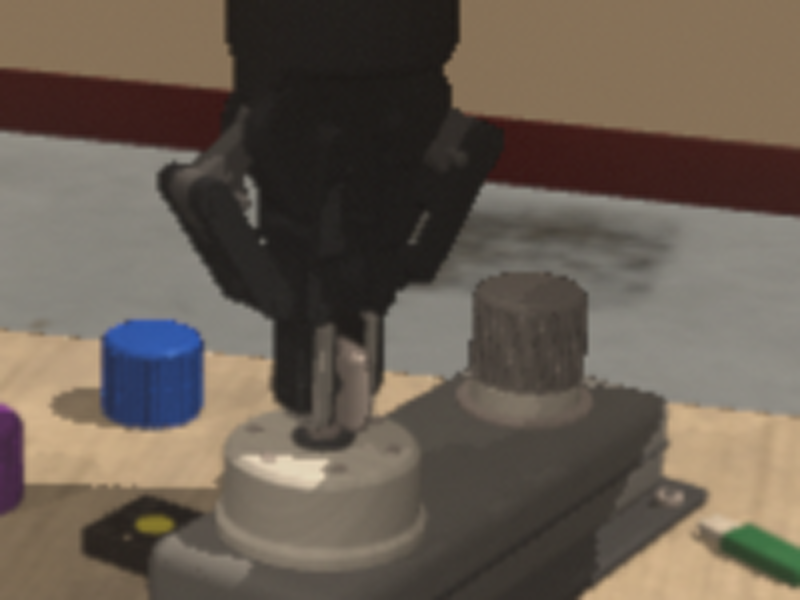

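The wing is gripped, with side-crop (345,380) between the pads and a gap of 10 mm. First clockwise stroke.

>>> arm_command:
  xyz:
    - [0, 0, 0]
    - [0, 0, 0]
    - [0, 0, 0]
    - [0, 0, 0]
    - [0, 0, 0]
  twist: [-0.1, -0.12, -0.12, -0.12, -0.12]

```text
time_s: 4.65
ee_pos: [524.7, 158.5, 91.9]
orientation: [[0.941, 0.338, 0.01], [0.338, -0.941, -0.01], [0.006, 0.013, -1.0]]
contact_force: [-0.1, -0.6, 0.6]
finger_gap: 10.2
```

>>> arm_command:
  xyz:
    - [0, 0, 0]
    - [0, 0, 0]
    - [0, 0, 0]
    - [0, 0, 0]
    - [0, 0, 0]
  twist: [-0.12, -0.12, -0.12, -0.12, -0.12]

```text
time_s: 5.15
ee_pos: [525.6, 158.5, 91.9]
orientation: [[0.961, -0.276, 0.004], [-0.275, -0.961, -0.015], [0.008, 0.013, -1.0]]
contact_force: [-0.6, -1.7, -0.0]
finger_gap: 10.6
```

```bash
cat > st.py <<'E'
from h import *
s=r.read_state();print(s['time_s'],s['ee_pos'].round(1),s['q'].round(1),s['contact_force'].round(1),s['ft_torque'].round(2),s['finger_gap'].round(1),'yaw',np.degrees(np.arctan2(s['orientation'][1,0],s['orientation'][0,0])).round(1))
E
python3 st.py
```

```text
Traceback (most recent call last):
  File "st.py", line 2, in <module>
    s=r.read_state();print(s['time_s'],s['ee_pos'].round(1),s['q'].round(1),s['contact_force'].round(1),s['ft_torque'].round(2),s['finger_gap'].round(1),'yaw',np.degrees(np.arctan2(s['orientation'][1,0],s['orientation'][0,0])).round(1))
                                                                                                                                ^^^^^^^^^^^^^^^^^^^^^
AttributeError: 'float' object has no attribute 'round'
```

>>> arm_command:
  xyz:
    - [-1, 0, 0]
    - [0, 0, 0]
    - [0, 0, 0]
    - [0, 0, 0]
    - [0, 0, 0]
  twist: [-0.12, -0.12, -0.12, -0.12, -0.12]

```text
time_s: 5.65
ee_pos: [526.2, 158.1, 91.8]
orientation: [[0.619, -0.785, -0.002], [-0.785, -0.619, -0.017], [0.012, 0.012, -1.0]]
contact_force: [-0.1, -1.1, 1.4]
finger_gap: 10.4
```

>>> arm_command:
  xyz:
    - [-1, 0, 0]
    - [0, 0, 0]
    - [0, 0, 0]
    - [0, 0, 0]
  twist: [-0.12, -0.12, -0.12, -0.12]

```text
time_s: 6.05
ee_pos: [526.5, 157.6, 91.8]
orientation: [[0.167, -0.986, -0.007], [-0.986, -0.167, -0.016], [0.014, 0.01, -1.0]]
contact_force: [-1.1, -2.0, 1.5]
finger_gap: 10.1
```

```bash
sed -i "s/s\['finger_gap'\].round(1)/round(s['finger_gap'],1)/" st.py; python3 st.py
```

```text
6.05 [526.5 157.6  91.8] [ 11.8   6.8 101.1  -0.8  72.8  92.5] [-1.1 -2.   1.5] [-0.18  0.24  0.23] 10.1 yaw -80.4
```

>>> arm_command:
  xyz:
    - [-1, 0, 0]
    - [0, 0, 0]
  twist: [-0.07, -0.06]

```text
time_s: 6.25
ee_pos: [526.5, 157.4, 91.9]
orientation: [[0.03, -1.0, -0.007], [-0.999, -0.03, -0.015], [0.015, 0.008, -1.0]]
contact_force: [-2.6, -0.9, 1.7]
finger_gap: 10.6
```

```bash
python3 st.py
```

```text
6.25 [526.5 157.4  91.9] [ 11.8   6.7 101.1  -0.8  72.7 100.3] [-2.6 -0.9  1.7] [-0.09  0.36  0.27] 10.6 yaw -88.3
```

>>> arm_command:
  xyz:
    - [0, 0, 0]
    - [0, 0, 0]
  twist: [-0.05, -0.05]

```text
time_s: 6.45
ee_pos: [526.5, 157.2, 91.8]
orientation: [[-0.073, -0.997, -0.009], [-0.997, 0.074, -0.014], [0.015, 0.008, -1.0]]
contact_force: [-1.2, -0.7, 1.9]
finger_gap: 10.1
```

```bash
python3 st.py
```

```text
6.45 [526.5 157.2  91.8] [ 11.8   6.8 101.   -0.7  72.8 106.2] [-1.2 -0.7  1.9] [-0.2   0.26  0.61] 10.1 yaw -94.2
```

>>> arm_command:
  xyz:
    - [0, 0, 0]
    - [0, 0, 0]
  twist: [-0.04, -0.04]

```text
time_s: 6.65
ee_pos: [526.6, 157.0, 91.9]
orientation: [[-0.155, -0.988, -0.01], [-0.988, 0.155, -0.014], [0.016, 0.007, -1.0]]
contact_force: [-2.8, -2.5, 1.9]
finger_gap: 10.4
```

```bash
python3 st.py
```

```text
6.65 [526.6 157.   91.9] [ 11.7   6.8 101.   -0.7  72.9 110.8] [-2.8 -2.5  1.9] [0.   0.26 1.2 ] 10.4 yaw -98.9
```

>>> arm_command:
  xyz:
    - [0, 0, 0]
    - [0, 0, 0]
  twist: [-0.04, -0.04]

```text
time_s: 6.85
ee_pos: [527.5, 156.9, 91.9]
orientation: [[-0.233, -0.972, -0.009], [-0.972, 0.233, -0.015], [0.016, 0.005, -1.0]]
contact_force: [-5.6, -0.8, 3.4]
finger_gap: 10.8
```

```bash
python3 st.py
```

```text
6.85 [527.5 156.9  91.9] [ 11.7   6.9 100.9  -0.8  72.9 115.4] [-5.6 -0.8  3.4] [-0.23  0.29  1.75] 10.8 yaw -103.5
```

Torque climbed from 0.27 to 1.75 N m while the tool kept turning, so the key is at its stop. I'll release it there with no back-turn and look.

>>> arm_command:
  xyz:
    - [0, 0, 0]
    - [0, 0, 0]
    - [0, 0, 0]
    - [0, 0, 0]
  twist: [0, 0, 0, 0]
  gripper: 1

```text
time_s: 7.25
ee_pos: [527.7, 157.1, 91.8]
orientation: [[-0.232, -0.973, -0.008], [-0.973, 0.232, -0.014], [0.016, 0.005, -1.0]]
contact_force: [-0.0, 0.1, -0.5]
finger_gap: 68.2
```

>>> arm_command:
  xyz:
    - [0, 0, 20]
    - [0, 0, 30]
    - [0, 0, 30]
    - [0, 0, 20]
    - [0, 0, 0]
  twist: [0, 0, 0, 0, 0]

```text
time_s: 7.75
ee_pos: [525.6, 156.7, 193.6]
orientation: [[-0.231, -0.973, -0.012], [-0.973, 0.231, -0.014], [0.017, 0.008, -1.0]]
contact_force: [-0.4, 0.6, 0.3]
finger_gap: 85.5
```

>>> arm_command:
  xyz:
    - [-15, -40, 0]
    - [-15, -40, 0]
    - [-15, -40, 0]
    - [0, 0, 0]
  twist: [0.14, 0.14, 0.14, 0.14]

```text
time_s: 8.15
ee_pos: [479.0, 35.7, 190.6]
orientation: [[0.336, -0.942, -0.005], [-0.942, -0.336, -0.019], [0.016, 0.011, -1.0]]
contact_force: [-0.3, 0.6, 0.0]
finger_gap: 85.4
```

```bash
python3 st.py; python3 - <<'E'
from h import *
for n,(x,y) in (('top',(230,220)),('side',(270,150))):
    im=r.camera(n)[:,:,::-1];cv2.imwrite(f'pics/{n}3f.png',im);cv2.imwrite(f'pics/{n}3.png',cv2.resize(im[y:y+140,x:x+200],None,fx=4,fy=4,interpolation=cv2.INTER_CUBIC))
E
```

```text
8.15 [479.   35.7 190.6] [ -1.   -9.7 106.5  -1.1  83.5  69.5] [-0.3  0.6  0. ] [0.01 0.01 0.01] 85.4 yaw -70.4
```

View pics/side3.png

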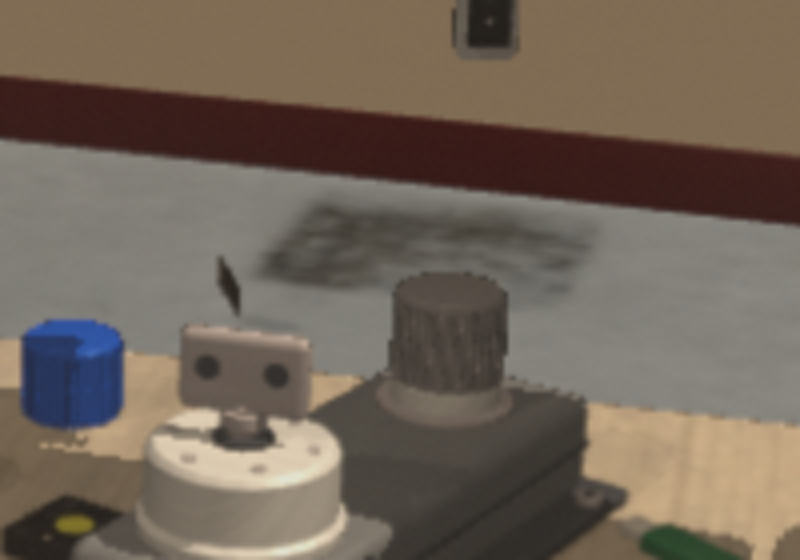

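View pics/top3.png

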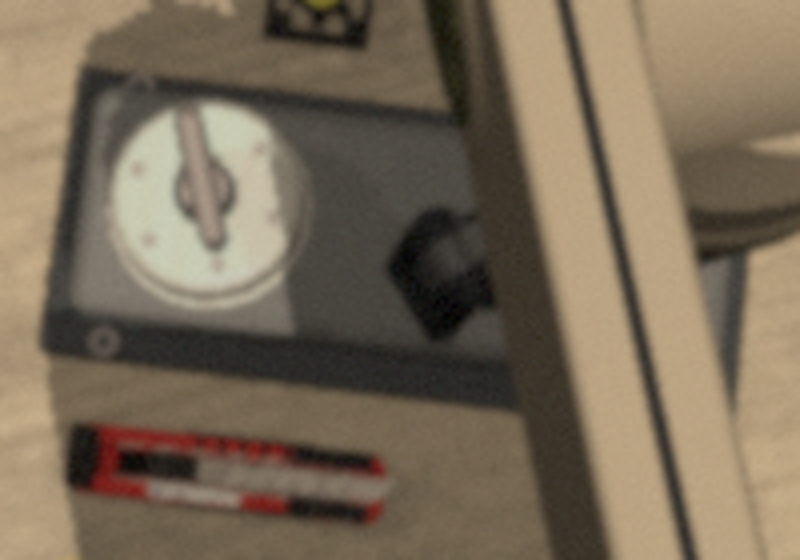

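```bash
python3 - <<'E'
from h import *
f=lambda x,y:(230+(x+.5)/4-.5,220+(y+.5)/4-.5)
a=plane('top',f(184,107),122);b=plane('top',f(215,246),122);print('wing',a,b,np.linalg.norm(a-b),np.degrees(np.arctan2(*(a-b)[1::-1])))
E
```

```text
wing [547.93805893 158.9543273  122.        ] [500.50069321 157.77266009 122.        ] 47.45208113573717 1.4269457062006665
```

The wing now lies at 1.4°, which is 142.6° (2.49 rad) clockwise from its start. Unit yaw −18.3° gives a start angle of 0.31, so the key is at 2.80, its stop. On to the cap, with the wrist centred so both directions are available.

>>> arm_command:
  xyz:
    - [2, -10, 0]
    - [0, 0, 0]
    - [0, 0, -10]
    - [0, 0, -20]
    - [0, 0, 0]
  twist: [0.14, 0.14, 0.14, 0.14, 0.14]

```text
time_s: 8.75
ee_pos: [482.3, 31.2, 156.9]
orientation: [[0.863, -0.505, 0.006], [-0.505, -0.863, -0.013], [0.012, 0.009, -1.0]]
contact_force: [-0.3, -0.6, -0.6]
finger_gap: 85.5
```

>>> arm_command:
  xyz:
    - [0, 0, 0]
    - [0, 0, 0]
  twist: [0.14, 0.14]

```text
time_s: 8.95
ee_pos: [481.7, 33.0, 154.6]
orientation: [[0.97, -0.243, 0.006], [-0.243, -0.97, -0.011], [0.009, 0.009, -1.0]]
contact_force: [-0.0, -0.8, 0.8]
finger_gap: 85.5
```

```bash
python3 st.py
```

```text
8.95 [481.7  33.  154.6] [ -1.7  -8.4 109.2  -0.6  78.9  12.5] [-0.  -0.8  0.8] [-0.04 -0.08 -0.05] 85.5 yaw -14.1
```

>>> arm_command:
  xyz:
    - [-1, -7, 0]
    - [0, 0, -25]
    - [0, 0, -20]
    - [0, 0, -15]
    - [0, 0, 0]
  twist: [0, 0, 0, 0, 0]

```text
time_s: 9.45
ee_pos: [481.0, 27.3, 91.3]
orientation: [[0.963, -0.27, 0.006], [-0.27, -0.963, -0.01], [0.008, 0.008, -1.0]]
contact_force: [-1.0, -0.2, 0.3]
finger_gap: 85.6
```

```bash
python3 st.py
```

```text
9.45 [481.   27.3  91.3] [ -2.4  -4.7 112.7  -0.6  71.6  13.4] [-1.  -0.2  0.3] [ 0.    0.01 -0.04] 85.6 yaw -15.7
```

>>> arm_command:
  xyz:
    - [0, -1, -15]
    - [0, 0, -10]
    - [0, 0, -3]
    - [0, 0, 0]
  twist: [0, 0, 0, 0]

```text
time_s: 9.85
ee_pos: [482.2, 26.5, 64.0]
orientation: [[0.959, -0.283, 0.007], [-0.283, -0.959, -0.01], [0.009, 0.008, -1.0]]
contact_force: [0.4, -0.4, -0.2]
finger_gap: 85.7
```

```bash
python3 st.py; python3 - <<'E'
from h import *
for n,(x,y) in (('side',(290,150)),):
    im=r.camera(n)[:,:,::-1];cv2.imwrite(f'pics/{n}4.png',cv2.resize(im[y:y+150,x:x+200],None,fx=4,fy=4,interpolation=cv2.INTER_CUBIC))
E
```

```text
9.85 [482.2  26.5  64. ] [ -2.5  -2.4 113.7  -0.6  68.3  14.1] [ 0.4 -0.4 -0.2] [0.01 0.02 0.02] 85.7 yaw -16.4
```

View pics/side4.png

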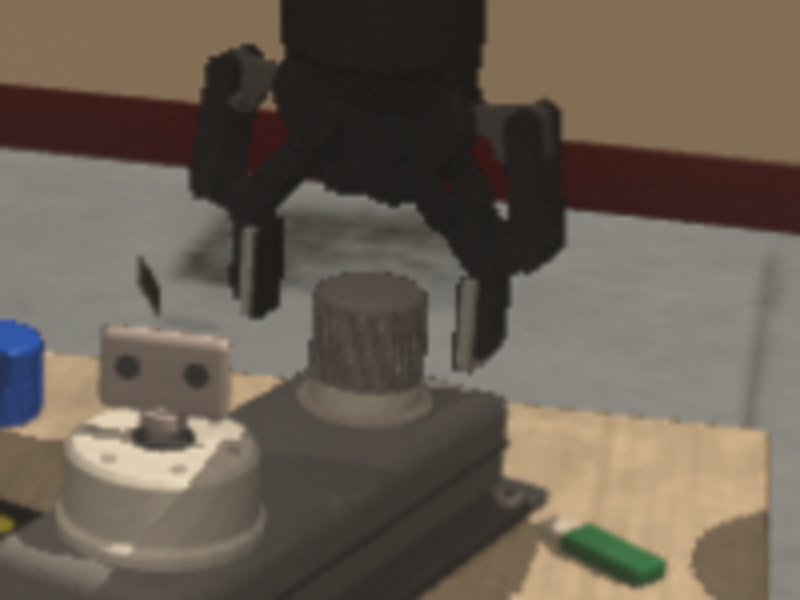

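The fingers straddle the grey cap at side-crop (370,335). I'll lower a little and grip.

>>> arm_command:
  xyz:
    - [-1, 0, -4]
    - [0, 0, 0]
    - [0, 0, 0]
    - [0, 0, 0]
    - [0, 0, 0]
  twist: [0, 0, 0, 0, 0]
  gripper: 0
  force: 60

```text
time_s: 10.4
ee_pos: [483.1, 26.5, 62.6]
orientation: [[0.959, -0.284, 0.011], [-0.284, -0.959, -0.01], [0.014, 0.007, -1.0]]
contact_force: [-0.6, 0.4, -0.2]
finger_gap: 42.4
```

>>> arm_command:
  xyz:
    - [0, 0, 0]
    - [0, 0, 0]
    - [0, 0, 0]
  twist: [0, 0, 0]

```text
time_s: 10.7
ee_pos: [483.0, 26.5, 62.5]
orientation: [[0.959, -0.284, 0.011], [-0.284, -0.959, -0.01], [0.014, 0.007, -1.0]]
contact_force: [-0.1, 0.3, -1.0]
finger_gap: 42.2
```

```bash
python3 st.py
```

```text
10.7 [483.   26.5  62.5] [ -2.5  -2.4 113.8  -0.6  67.9  14.2] [-0.1  0.3 -1. ] [ 0.   -0.01  0.01] 42.2 yaw -16.5
```

Gripped, with a 42 mm gap. Trying clockwise in small steps.

>>> arm_command:
  xyz:
    - [0, 0, 0]
    - [0, 0, 0]
  twist: [-0.05, -0.05]

```text
time_s: 10.9
ee_pos: [483.0, 26.4, 62.4]
orientation: [[0.925, -0.38, 0.01], [-0.38, -0.925, -0.011], [0.014, 0.007, -1.0]]
contact_force: [-0.6, 0.5, -0.4]
finger_gap: 42.6
```

```bash
python3 st.py
```

```text
10.9 [483.   26.4  62.4] [ -2.5  -2.3 113.8  -0.7  68.   20.1] [-0.6  0.5 -0.4] [-0.01 -0.01  0.05] 42.6 yaw -22.4
```

>>> arm_command:
  xyz:
    - [0, 0, 0]
    - [0, 0, 0]
  twist: [-0.05, -0.04]

```text
time_s: 11.1
ee_pos: [482.9, 26.4, 62.4]
orientation: [[0.885, -0.466, 0.009], [-0.466, -0.885, -0.012], [0.013, 0.007, -1.0]]
contact_force: [0.0, -0.7, 0.3]
finger_gap: 42.4
```

```bash
python3 st.py
```

```text
11.1 [482.9  26.4  62.4] [ -2.4  -2.2 113.7  -0.7  68.   25.6] [ 0.  -0.7  0.3] [-0.    0.07  0.02] 42.4 yaw -27.8
```

It turns freely clockwise: 0.20 rad at 0.02 N m, already past the 0.13 rad wrong-way limit. The job says to try both ways, so I'll gently check the other direction too.

>>> arm_command:
  xyz:
    - [0, 0, 0]
    - [0, 0, 0]
    - [0, 0, 0]
    - [0, 0, 0]
    - [0, 0, 0]
  twist: [0.08, 0.08, 0.06, 0.05, 0.04]

```text
time_s: 11.6
ee_pos: [482.9, 27.2, 62.4]
orientation: [[0.986, -0.164, 0.012], [-0.164, -0.986, -0.008], [0.013, 0.005, -1.0]]
contact_force: [0.3, 3.6, 0.2]
finger_gap: 42.2
```

```bash
python3 st.py
```

```text
11.6 [482.9  27.2  62.4] [ -2.6  -2.5 113.9  -0.4  67.8   7.1] [0.3 3.6 0.2] [ 0.5   0.21 -0.04] 42.2 yaw -9.5
```

>>> arm_command:
  xyz:
    - [0, 0, 0]
    - [0, 0, 0]
  twist: [0.03, 0.03]

```text
time_s: 11.8
ee_pos: [482.7, 27.7, 62.4]
orientation: [[0.995, -0.102, 0.012], [-0.102, -0.995, -0.006], [0.012, 0.005, -1.0]]
contact_force: [-1.3, -0.3, -0.0]
finger_gap: 42.3
```

```bash
python3 st.py
```

```text
11.8 [482.7  27.7  62.4] [ -2.6  -2.5 113.9  -0.3  67.9   3.4] [-1.3 -0.3 -0. ] [-0.13  0.08 -0.27] 42.3 yaw -5.8
```

>>> arm_command:
  xyz:
    - [0, -1, 0]
    - [0, 0, 0]
  twist: [0.03, 0.03]

```text
time_s: 12.0
ee_pos: [482.6, 27.8, 62.4]
orientation: [[0.999, -0.041, 0.012], [-0.041, -0.999, -0.003], [0.012, 0.002, -1.0]]
contact_force: [0.1, -1.1, 0.4]
finger_gap: 42.1
```

```bash
python3 st.py
```

```text
12.0 [482.6  27.8  62.4] [-2.70e+00 -2.50e+00  1.14e+02 -1.00e-01  6.79e+01 -3.00e-01] [ 0.1 -1.1  0.4] [-0.19  0.13 -0.91] 42.1 yaw -2.3
```

Anticlockwise is solid at 0.9 N m, so it opens clockwise. Turning clockwise to the stop.

>>> arm_command:
  xyz:
    - [0, 0, 0]
    - [0, 0, 0]
    - [0, -1, 0]
    - [0, 0, 0]
    - [0, 0, 0]
  twist: [-0.1, -0.12, -0.12, -0.12, -0.12]

```text
time_s: 12.5
ee_pos: [482.8, 26.6, 62.5]
orientation: [[0.802, -0.597, 0.009], [-0.597, -0.802, -0.009], [0.012, 0.002, -1.0]]
contact_force: [0.2, 0.2, -0.6]
finger_gap: 42.4
```

>>> arm_command:
  xyz:
    - [0, 0, 0]
    - [0, 0, 0]
    - [0, 0, 0]
    - [0, 0, 0]
    - [0, 0, 0]
  twist: [-0.12, -0.12, -0.12, -0.12, -0.1]

```text
time_s: 13.0
ee_pos: [483.0, 26.4, 62.5]
orientation: [[0.32, -0.947, 0.002], [-0.947, -0.32, -0.013], [0.013, 0.002, -1.0]]
contact_force: [-0.3, 0.2, -1.4]
finger_gap: 42.4
```

```bash
python3 st.py
```

```text
13.0 [483.   26.4  62.5] [ -2.4  -1.9 113.3  -0.8  68.4  69.3] [-0.3  0.2 -1.4] [-0.05 -0.07 -0.04] 42.4 yaw -71.4
```

>>> arm_command:
  xyz:
    - [0, 0, 0]
    - [0, 0, 0]
  twist: [-0.06, -0.05]

```text
time_s: 13.2
ee_pos: [483.1, 26.3, 62.5]
orientation: [[0.207, -0.978, 0.001], [-0.978, -0.207, -0.013], [0.013, 0.002, -1.0]]
contact_force: [-0.5, 0.4, 0.6]
finger_gap: 42.3
```

```bash
python3 st.py
```

```text
13.2 [483.1  26.3  62.5] [ -2.4  -1.8 113.2  -0.8  68.5  76. ] [-0.5  0.4  0.6] [ 0.02 -0.02 -0.03] 42.3 yaw -78.0
```

>>> arm_command:
  xyz:
    - [0, 0, 0]
    - [0, 0, 0]
  twist: [-0.05, -0.03]

```text
time_s: 13.4
ee_pos: [483.2, 26.2, 62.5]
orientation: [[0.124, -0.992, -0.0], [-0.992, -0.124, -0.013], [0.013, 0.002, -1.0]]
contact_force: [-1.5, 0.1, -0.5]
finger_gap: 42.3
```

```bash
python3 st.py
```

```text
13.4 [483.2  26.2  62.5] [ -2.4  -1.7 113.2  -0.8  68.5  80.8] [-1.5  0.1 -0.5] [-0.04  0.02  0.02] 42.3 yaw -82.9
```

>>> arm_command:
  xyz:
    - [0, 0, 0]
    - [0, 0, 0]
  twist: [-0.04, -0.03]

```text
time_s: 13.6
ee_pos: [483.4, 26.1, 62.5]
orientation: [[0.051, -0.999, -0.001], [-0.999, -0.051, -0.014], [0.013, 0.002, -1.0]]
contact_force: [0.5, -0.2, -0.4]
finger_gap: 42.6
```

```bash
python3 st.py
```

```text
13.6 [483.4  26.1  62.5] [ -2.4  -1.6 113.1  -0.8  68.6  85. ] [ 0.5 -0.2 -0.4] [-0.01 -0.18 -0.01] 42.6 yaw -87.1
```

>>> arm_command:
  xyz:
    - [0, 0, 0]
    - [0, 0, 0]
  twist: [-0.03, -0.02]

```text
time_s: 13.8
ee_pos: [483.5, 25.9, 62.5]
orientation: [[-0.001, -1.0, -0.002], [-1.0, 0.001, -0.014], [0.014, 0.002, -1.0]]
contact_force: [-0.2, 0.3, 0.5]
finger_gap: 42.2
```

```bash
python3 st.py
```

```text
13.8 [483.5  25.9  62.5] [ -2.4  -1.6 113.   -0.9  68.6  88. ] [-0.2  0.3  0.5] [-0.    0.08  0.32] 42.2 yaw -90.1
```

The stop shows at 0.32 N m, 1.28 rad from the start. I'll lift gently first.

>>> arm_command:
  xyz:
    - [0, 0, 3]
    - [0, 0, 4]
  twist: [0.03, 0]

```text
time_s: 14.0
ee_pos: [483.2, 25.7, 69.1]
orientation: [[0.032, -0.999, -0.002], [-0.999, -0.032, -0.014], [0.014, 0.002, -1.0]]
contact_force: [1.0, -0.7, -3.9]
finger_gap: 42.4
```

```bash
python3 st.py
```

```text
14.0 [483.2  25.7  69.1] [ -2.4  -2.1 112.8  -0.9  69.4  86.1] [ 1.  -0.7 -3.9] [-0.15 -0.24  0.05] 42.4 yaw -88.2
```

>>> arm_command:
  xyz:
    - [0, 0, 6]
    - [0, 0, 10]
    - [0, 0, 15]
    - [0, 0, 15]
    - [0, 0, 10]
  twist: [0, 0, 0, 0, 0]

```text
time_s: 14.5
ee_pos: [482.3, 26.1, 129.3]
orientation: [[0.033, -0.999, -0.003], [-0.999, -0.033, -0.013], [0.013, 0.004, -1.0]]
contact_force: [0.9, 0.3, -0.5]
finger_gap: 42.5
```

>>> arm_command:
  xyz:
    - [-1, 0, 10]
    - [0, 0, 10]
    - [0, 0, 10]
    - [0, 0, 0]
    - [0, 0, 0]
  twist: [0, 0, 0, 0, 0]

```text
time_s: 15.0
ee_pos: [482.3, 26.3, 164.4]
orientation: [[0.033, -0.999, 0.0], [-0.999, -0.033, -0.013], [0.013, 0.0, -1.0]]
contact_force: [-0.3, 0.1, -0.8]
finger_gap: 42.7
```

```bash
python3 st.py; python3 - <<'E'
from h import *
im=r.camera('side')[:,:,::-1];cv2.imwrite('pics/side5f.png',im);x,y=290,110;cv2.imwrite('pics/side5.png',cv2.resize(im[y:y+150,x:x+200],None,fx=4,fy=4,interpolation=cv2.INTER_CUBIC))
im=r.camera('top')[:,:,::-1];cv2.imwrite('pics/top5.png',im)
E
```

```text
15.0 [482.3  26.3 164.4] [ -2.4  -8.5 108.2  -0.8  80.3  85.8] [-0.3  0.1 -0.8] [-0.03  0.   -0.01] 42.7 yaw -88.1
```

View pics/side5.png

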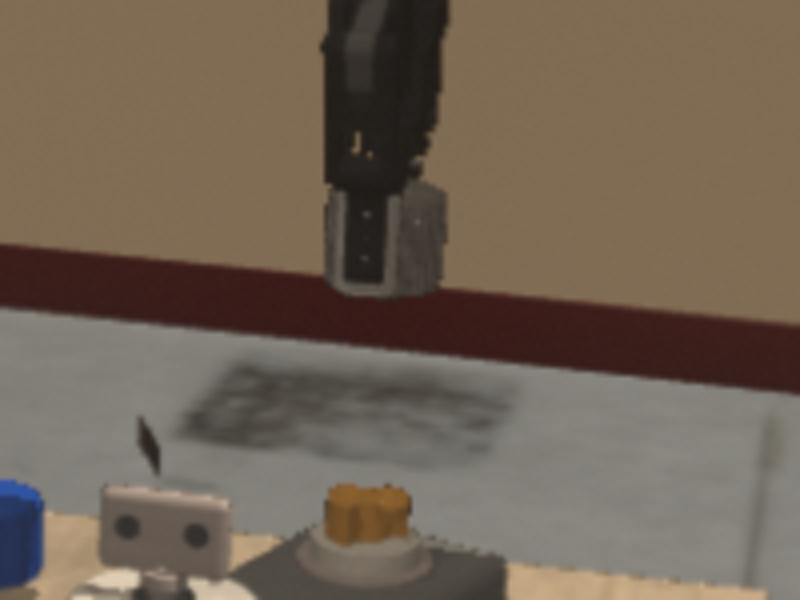

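View pics/top5.png

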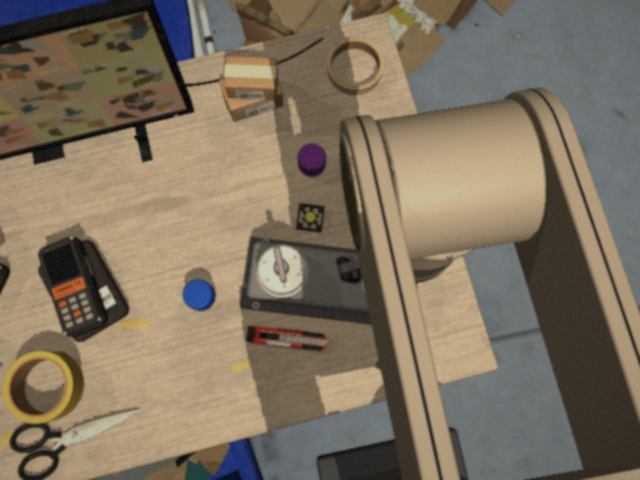

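The cap is held upright between the pads (side-crop 385,240). The bare orange nozzle is directly below it at (368,515), and the wing and bystanders haven't moved. I'll settle and confirm it is still.

>>> arm_command:
  xyz:
    - [0, 0, -1]
    - [0, 0, 0]
    - [0, 0, 0]
    - [0, 0, 0]
    - [0, 0, 0]
  twist: [0, 0, 0, 0, 0]

```text
time_s: 15.6
ee_pos: [480.8, 26.3, 160.7]
orientation: [[0.033, -0.999, -0.004], [-0.999, -0.033, -0.013], [0.013, 0.005, -1.0]]
contact_force: [0.2, -0.1, -1.0]
finger_gap: 42.2
```

```bash
python3 st.py; python3 - <<'E'
from h import *
print(r.read_state()['qd'].round(2))
print('rim at z164 expected px',proj('side',[[482,26,164],[482,26,200],[481,26,78]]).round(0), 'cap px centre approx (386,170), nozzle top (382,232)')
E
```

```text
15.6 [480.8  26.3 160.7] [ -2.4  -8.3 108.4  -0.8  80.1  85.8] [ 0.2 -0.1 -1. ] [-0.06 -0.04 -0.01] 42.2 yaw -88.1
[ 0.    0.19  0.14  0.01 -0.15 -0.02]
rim at z164 expected px [[384. 180.]
 [385. 156.]
 [382. 234.]] cap px centre approx (386,170), nozzle top (382,232)
```

View pics/side5f.png

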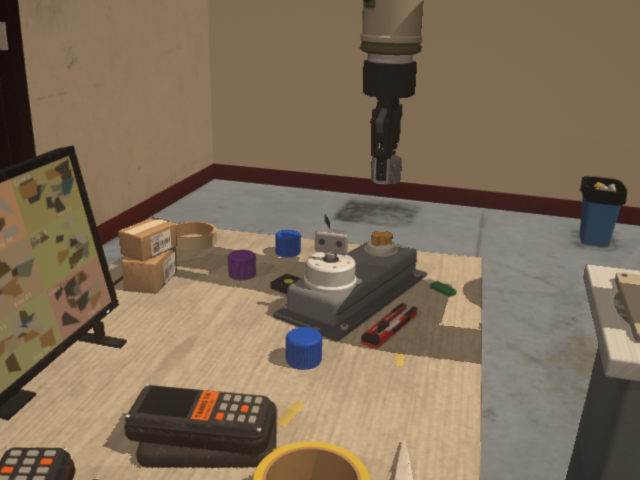

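```bash
python3 -c "
from station import r
print(r.job_done())"
```

```text
the job is handed in; nothing more can be done
None
```

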